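# Hang the ear defenders on the swing-out bar

## Task

Swing the hanger bar out from over the graver rack to its stop, then put the ear defenders away on it: headband over the bar with one cup on each side, hanging free and still between the post and the upright end pin. Lower them on gently rather than dropping them, and leave the mug, vise, jar and hammer where they are.

Things in the scene. Friction and masses are not known exactly. Their poses are not given: they have to be found in the camera images.
- muffs: Black rigid ear defenders, 0.24 kg, 152 mm wide (y), 150 high, standing on two cups, arch up. Origin on the bench midway between the cups; z up, y from cup to cup. Cups 58 mm (x) by 82 tall, 60 mm gap between. Band 24 mm wide (x); crown: level pad 56 mm long (y), 136 to 150 mm above the origin, gripped from above across its 24 mm; fingertips below it would meet the bar. Both ways round alike.
- crown (a point): Middle of the underside of the crown pad, 136 mm above the ear defenders' origin; same axes.
- bar (a joint): Angle of the hanger bar about the upright post: 0 = folded over the graver rack, 1.571 rad = its stop, square to the rack; grows anticlockwise seen from above. A stiff hinge (friction about 0.15 N m): it stays where it is left. Starts between 0 and 0.45.
- bar_hinge (a point): Hinge axis (vertical) on the post, at the height of the bar's axis, 165 mm above the bench. x points along the bar to its free end. Post 20 mm across, hub 28 mm across and 16 mm high.
- bar_mid (a point): Middle of the hanger bar, on its axis, 80 mm from the hinge. The steel bar is round, 12 mm across, level; x points along it to the free end, z up.
- bar_pin (a point): Upright round end pin at the bar's free end, 160 mm from the hinge, 16 mm across, standing from 6 mm below to 40 mm above the bar's axis; this point is on its axis 27 mm above the bar's axis. Can be gripped from above or pushed.
- stand: The fixed tool stand: origin at the foot of the post; its wooden base (90 x 270 x 18 mm) runs along its y from -45 to +225 mm; the graver rack (50 mm wide, tools up to 123 mm high) from y = 45 to 205 mm. The open bar points along the stand's -x.
- mug: White mug, 80 mm across, 90 mm high, origin under its centre. Leave alone.
- vise: Steel engraver's ball vise, 104 mm across, 103 mm high, origin under its centre. Leave alone.
- jar: Amber glass jar with steel cap, 64 mm across, 85 mm high, origin under its centre. Leave alone.
- hammer: Hammer lying on the bench, 260 mm long along its x, wooden handle. Leave alone.

How it is judged:
On the way, in this order (a step that is already met when the one before it is completed fails the run):
1. the hanger bar is swung out to its stop, with the ear defenders not yet on it (value of joint bar above 1.4 rad and contact force between muffs and stand below 0.05 N), for 0.2 s.
2. the ear defenders hang on the open bar (value of joint bar above 1.4 rad and x of crown in the frame of bar_mid between -0.06 and 0.065 m and y of crown in the frame of bar_mid between -0.022 and 0.022 m and z of crown in the frame of bar_mid between 0 and 0.014 m and angle between muffs's own z axis and vertical below 0.35 rad and angle between the x axis of muffs and the x axis of bar_mid, either way round below 0.5 rad and contact force between muffs and stand above 0.8 N and contact force between muffs and the fingers below 0.05 N), for 0.2 s.
At the end, for the whole second after the job is handed in: Bar out (over 1.40 rad); ear defenders released and still (0.03 m/s, 0.3 rad/s) on it: crown pad on the bar, its middle within 22 mm sideways of the bar and from 60 mm postwards to 65 mm pinwards of the bar's middle, a cup each side, within 0.5 rad of square, tilt under 0.35 rad (all of step 2 and linear speed of muffs below 0.03 m/s and angular speed of muffs below 0.3 rad/s); the robot touches nothing.
It fails at once if the ear defenders are dropped (falling faster than 0.6 m/s out of the fingers) (linear speed of muffs above 0.6 m/s and contact force between muffs and the fingers below 0.05 N).
It fails at once if the mug is moved by more than 25 mm (distance of mug from where it was at the start of the episode above 0.025 m).
It fails at once if the vise is moved by more than 25 mm (distance of vise from where it was at the start of the episode above 0.025 m).
It fails at once if the jar is moved by more than 25 mm (distance of jar from where it was at the start of the episode above 0.025 m).
It fails at once if the hammer is moved by more than 25 mm (distance of hammer from where it was at the start of the episode above 0.025 m).
It also fails if it takes over 64 s, if anything falls off the work surface, if the arm or the gripper's body presses on something with over 40 N, if the wrist force passes 120 N, or if a joint passes its speed limit or range.

## Robot

A 6-joint arm with a two-finger parallel gripper is mounted at the origin on the work surface. World frame = base frame: x ahead of the robot, y to its left, z up, the work surface at z = 0. Lengths are in m, angles in rad, forces in N, time in s.
With the tool pointing down it reaches from about 0.375 to 0.975 m from the base axis. Payload 3.8 kg.
Tool frame: the origin (TCP) lies midway between the tips of the shut fingers; the grasp point (between the pads) lies 19 mm behind it; z points along the fingers, y is the line along which they close (so a half turn about z gives the same grasp; the last joint's range is limited). The gripper opens to 88 mm and grips with 3 to 60 N. Pads are 18 mm wide; open, the fingers measure 123 mm over their backs; the gripper's body (75 mm by 187 mm) begins 45 mm behind the grasp point.
Start: joints at [-1.275, 0.264, 1.604, -0, 1.274, -0.037], TCP at [0.221, -0.638, 0.239] pointing down, gripper open.
Joint ranges: [-2.63, 2.63], [-0.94, 2.18], [0.31, 2.57], [-1.31, 4.45], [0, 2.66], [-2.55, 2.55]. Speed limits (rad/s): [2.57, 2.57, 3.14, 3.14, 3.14, 3.14].

## Interface

Orientations are given as a rotation vector (axis times angle).
In Python, from cell import manip, inverse_kinematics, cams, order gives the robot as it stands. Calls block until the motion is done:
- manip.move_pose(position, orientation): joint-space move of the TCP to a pose.
- manip.move_linear(position, rate=0.15, rot=None): straight line of the TCP; rot=None keeps the orientation; rate is the mean speed in m/s.
- manip.set_joints(angles): joint-space move.
- manip.set_gripper(opening, force=None): finger opening in m; force is the grip in N (None keeps the last); returns when the fingers have stopped.
- manip.dwell(seconds).
- inverse_kinematics(position, orientation): joint angles nearest the present ones, or None.
- manip.state(): the state.
- cams.capture(name): name is "scene" or "top" or "wrist"; returns a dict with "image" (400x640x3 uint8, blue, green, red), "z_map" (400x640 float32, m along the optical axis (not along the pixel's ray), 0 where there is no reading), "intrinsics" (3x3 intrinsics, pixels), "position" and "orientation" of the camera in the world; the wrist camera has in their place "T_tool_cam" (4x4, takes a point from camera to tool coordinates, whose origin is the TCP and whose axes are the flange's). Camera axes: x right, y down, z forward; pixel columns grow to the right and rows downward; lengths in m; the calibration is good to about 2 mm. A picture is of the moment at which its call begins: read the wrist's pose just before it.
A pose or a line that the arm cannot do raises manip.IKError and nothing moves.
- order.close_job(): hands the job in; it is judged then, once.
The state is a dict: "clock": time; "joint_pos": joint angles; "joint_velocities": joint speeds; "tau": joint torques, N m; "tool_pos": TCP position; "tcp_rot": TCP orientation; "contact_force": force on the tool from outside, world axes, zero at the start; "moment": the same for the moment, N m; "gripper_width": finger opening in m; "grasp_force": force on a finger pad.
Only numpy, scipy, OpenCV 4.12 (cv2) and the standard library are available. Lean on these libraries where they do the work, as an engineer would, in place of code of your own. Each camera call takes 0.05 s, during which the arm holds its last target. There are 200 camera calls.

## Working session

There is one attempt and no reset: what is moved stays moved. The work goes in short steps, each a Python script; the robot and the scene stay as the last script left them, time stands still between calls to the robot, and variables do not carry over. Pictures are saved under pics/ and viewed, at most 10 in all, crops included, and the job is handed in when it is done.

```bash
mkdir -p pics; ls; cat > h.py <<'E'
import numpy as np, cv2
from scipy.spatial.transform import Rotation as R
from cell import manip, inverse_kinematics, cams, order
def rotm(o):
    o=np.array(o,float)
    return o if o.shape==(3,3) else R.from_rotvec(o).as_matrix()
def cap(name):
    s=manip.state(); c=cams.capture(name)
    if 'T_tool_cam' in c:
        T=np.eye(4);T[:3,:3]=rotm(s['tcp_rot']);T[:3,3]=s['tool_pos'];T=T@c['T_tool_cam']
        Rm,p=T[:3,:3],T[:3,3]
    else: Rm,p=rotm(c['orientation']),np.array(c['position'])
    z=c['z_map'];K=c['intrinsics'];v,u=np.mgrid[:400,:640]
    P=np.stack([(u-K[0,2])/K[0,0]*z,(v-K[1,2])/K[1,1]*z,z],-1)@Rm.T+p
    P[z==0]=np.nan
    return c,P,Rm,p
def down(a): # tool down, tool y (closing) at world angle a
    y=np.array([np.cos(a),np.sin(a),0]);z=np.array([0,0,-1.]);x=np.cross(y,z)
    return R.from_matrix(np.stack([x,y,z],1)).as_rotvec()
E
python3 - <<'E'
from h import *
for n in("scene","top"):
    c,P,Rm,p=cap(n);cv2.imwrite(f"pics/{n}0.png",c['image']);np.savez(f"{n}0.npz",P=P,img=c['image'],R=Rm,p=p,K=c['intrinsics']);print(n,p,Rm.round(3).tolist(),c['orientation'])
E
```

```text
pics
scene [1.24295076 0.64673964 0.93492237] [[-0.716, 0.439, -0.542], [0.698, 0.451, -0.556], [0.0, -0.777, -0.63]] [-0.97042727 -2.38609101  1.1368599 ]
top [ 0.27863868 -0.03598629  1.76911621] [[0.021, -0.986, 0.166], [-1.0, -0.023, -0.013], [0.017, -0.165, -0.986]] [-2.16482376  2.11765551 -0.19437571]
```

View pics/top0.png

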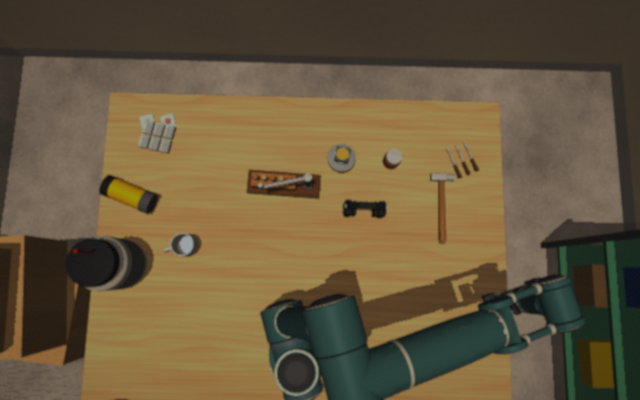

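View pics/scene0.png

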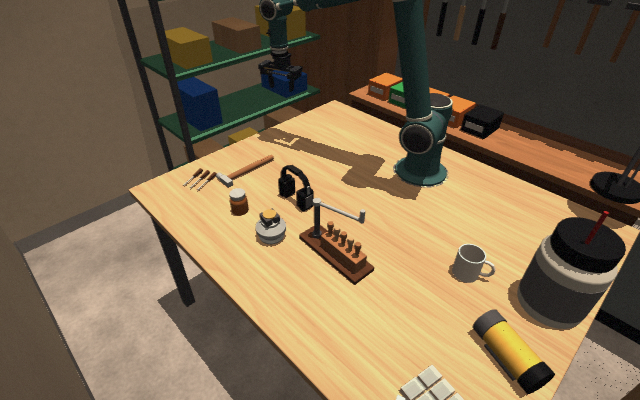

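The top view shows the stand at (284,183), the post hub at (308,180), the pin at about (262,184) and the muffs at (364,208). The vise is at (341,157), the jar at (393,157) and the hammer at (442,205). The scene view agrees, with the pin at (362,215) and the post at (317,203). Next I'll measure these from depth.

```bash
python3 - <<'E'
from h import *
d=np.load('top0.npz');P=d['P'];img=d['img']
def reg(n,u0,u1,v0,v1,z0,z1):
    Q=P[v0:v1,u0:u1].reshape(-1,3);Q=Q[(Q[:,2]>z0)&(Q[:,2]<z1)]
    if len(Q)<3: print(n,len(Q));return
    r=cv2.minAreaRect(Q[:,:2].astype(np.float32)*1000)
    print(n,len(Q),'mean',Q.mean(0).round(4),'rect mm',np.round(r[0],1),np.round(r[1],1),round(r[2],1),'zmax',Q[:,2].max().round(3))
reg('bench',400,430,260,280,-1,1)
reg('base',240,330,160,205,.01,.025)
reg('stand>.145',240,330,160,205,.145,.4)
reg('hub',300,316,170,192,.16,.4)
reg('pin',250,270,170,200,.18,.4)
reg('muffs',335,395,190,225,.03,.3)
reg('crown',335,395,190,225,.13,.3)
reg('vise',320,357,140,175,.02,.3)
reg('jar',380,405,145,172,.03,.3)
reg('mug',160,205,225,265,.03,.3)
reg('hammer',425,460,165,250,.01,.1)
big=cv2.resize(img[130:250,230:430],None,fx=4,fy=4,interpolation=cv2.INTER_CUBIC);cv2.imwrite('pics/topcrop.png',big)
E
```

```text
bench 598 mean [ 3.028e-01 -4.111e-01 -1.000e-04] rect mm [ 302.9 -411.2] [ 68.5 110.1] 1.2 zmax 0.015
base 844 mean [0.597  0.0578 0.0179] rect mm [610.1  69.1] [149.5 332.5] 4.1 zmax 0.025
stand>.145 233 mean [0.5833 0.0547 0.1741] rect mm [585.2  59.4] [ 25.5 179.6] 10.8 zmax 0.211
hub 70 mean [ 0.5988 -0.0123  0.1722] rect mm [600.1 -10.2] [36.7 25.4] 80.0 zmax 0.181
pin 26 mean [0.5635 0.1387 0.2003] rect mm [564.1 139.3] [13.7 14.7] 29.1 zmax 0.211
muffs 560 mean [ 0.5093 -0.2169  0.1077] rect mm [ 513.2 -220.7] [154.2  56.1] 88.9 zmax 0.157
crown 233 mean [ 0.514  -0.2188  0.1444] rect mm [ 514.4 -218.5] [117.2  23.9] 89.1 zmax 0.157
vise 623 mean [ 0.6958 -0.1354  0.0713] rect mm [ 701.2 -136.1] [101.3 102.2] 51.4 zmax 0.116
jar 276 mean [ 0.6973 -0.32    0.0757] rect mm [ 700.9 -323.2] [62.  59.5] 76.5 zmax 0.095
mug 300 mean [0.3691 0.4201 0.0695] rect mm [373.1 425.2] [104.9  78.5] 78.4 zmax 0.103
hammer 672 mean [ 0.5551 -0.513   0.022 ] rect mm [ 542.5 -515.1] [122.5 303.2] 88.8 zmax 0.035
```

View pics/topcrop.png

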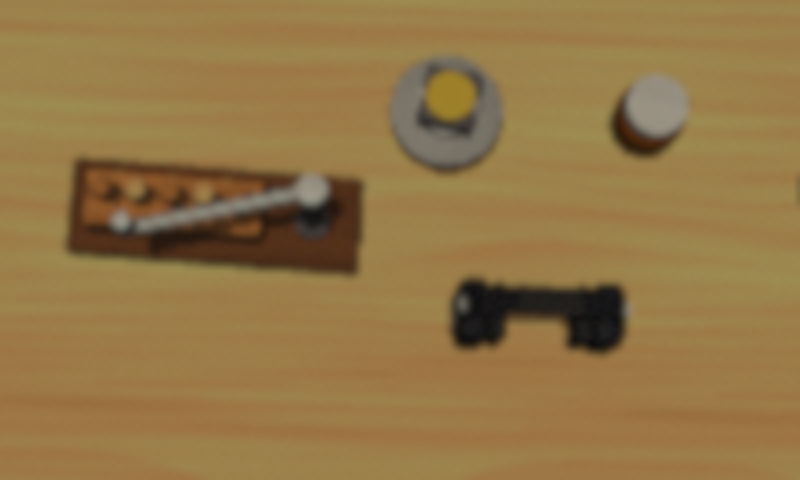

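Everything fits the given sizes: hub top at 0.173 m, hub to pin about 158 mm and muffs 154 × 56 mm. The bar is at about 0.28 rad. I'll take one closer wrist view of the bar and one of the muffs to refine the positions.

```bash
cat >> h.py <<'E'
def sel(P,c,r,z0,z1):
    Q=P.reshape(-1,3);Q=Q[np.isfinite(Q[:,0])];return Q[(Q[:,2]>z0)&(Q[:,2]<z1)&(np.hypot(Q[:,0]-c[0],Q[:,1]-c[1])<r)]
def rect(n,Q):
    if len(Q)<5: print(n,len(Q));return
    r=cv2.minAreaRect(Q[:,:2].astype(np.float32)*1000)
    ang=np.degrees(np.arctan2(*np.linalg.svd(Q[:,:2]-Q[:,:2].mean(0),full_matrices=False)[2][0][::-1]))%180
    print(n,len(Q),'mean',Q.mean(0).round(4),'rect',np.round(r[0],1),np.round(r[1],1),round(r[2],1),'pca',ang.round(1),'zmed',np.median(Q[:,2]).round(4))
E
python3 - <<'E'
from h import *
manip.move_pose([.50,-.2185,.40],down(0))
c,P,Rm,p=cap('wrist');i1=c['image']
rect('crown',sel(P,(.514,-.2185),.1,.146,.16));rect('muffs',sel(P,(.51,-.2185),.1,.03,.16))
manip.move_pose([.52,.06,.45],down(.23))
c,P,Rm,p=cap('wrist');np.savez('w2.npz',P=P)
rect('hub',sel(P,(.6,-.013),.022,.165,.19));rect('pin',sel(P,(.5635,.14),.02,.195,.22));rect('bar',sel(P,(.58,.06),.055,.158,.18));rect('base',sel(P,(.6,.07),.25,.013,.023))
cv2.imwrite('pics/w.png',cv2.resize(np.hstack([i1,c['image']]),(800,250)))
print(manip.state()['clock'],manip.state()['joint_pos'])
E
```

```text
crown 884 mean [ 0.5144 -0.221   0.1512] rect [ 514.9 -223.3] [72.3 23.7] 89.8 pca 89.2 zmed 0.1518
muffs 2793 mean [ 0.5134 -0.2144  0.1181] rect [ 514.1 -222.7] [153.9  57.3] 89.4 pca 88.4 zmed 0.1352
hub 340 mean [ 0.5993 -0.0127  0.1739] rect [598.7 -11. ] [26.3 39.1] 16.1 pca 103.6 zmed 0.1746
pin 138 mean [0.5641 0.1384 0.2061] rect [564.4 138.5] [14.8 14.7] 12.9 pca 0.8 zmed 0.2067
bar 633 mean [0.5819 0.0623 0.1717] rect [582.9  60.8] [ 12.1 109.1] 13.2 pca 103.1 zmed 0.172
base 2942 mean [0.5939 0.0693 0.0197] rect [618.2  16.7] [382.7 179.2] 77.4 pca 84.8 zmed 0.0198
3.2083 [ 6.53441854e-02 -8.29396419e-02  1.60231609e+00 -6.71870074e-04
  1.62297871e+00 -1.62913353e-01]
```

View pics/w.png

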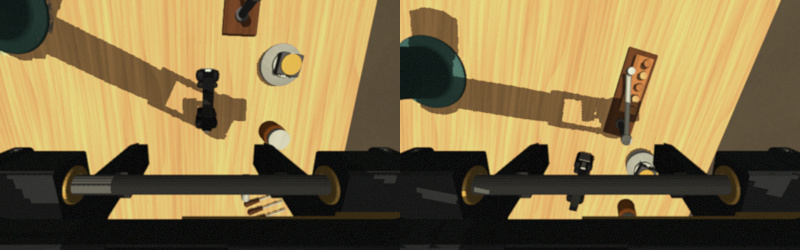

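The left half shows the muffs at about (206,100). The right half shows the bar, with the pin at (630,72) and the hub at (627,140). The pin is at (0.564, 0.1385), the hinge at (0.600, -0.017) and the bar at 103.1°. I'll straddle the pin with the fingers and swing it round.

```bash
cat > swing.py <<'E'
from h import *
H=np.array([.6003,-.0172])
def pose(deg,z):
    a=np.radians(deg);return [H[0]+.16*np.cos(a),H[1]+.16*np.sin(a),z],down(a-np.pi/2)
q=manip.state()['joint_pos']
for d in (103,120,140,160,180): print(d,np.round(inverse_kinematics(*pose(d,.18)),2))
p,r=pose(103.1,.26);manip.move_pose(p,r);manip.set_gripper(.034,5)
p,r=pose(103.1,.181);manip.move_linear(p,.1)
print('down',manip.state()['contact_force'])
for d in list(range(110,172,6))+[173,174.5]:
    p,r=pose(d,.181);manip.move_linear(p,.08,r)
for d in np.arange(176,186,1.):
    p,r=pose(d,.181);manip.move_linear(p,.05,r);f=np.array(manip.state()['contact_force']);print(d,f.round(2))
    t=np.array([-np.sin(np.radians(d)),np.cos(np.radians(d)),0])
    if -f@t>5: break
print(manip.state()['clock'])
p,r=pose(d-3,.181);manip.move_linear(p,.05,r)
p[2]=.30;manip.move_linear(p,.15)
c,P,Rm,pp=cap('top')
rect('pin',sel(P,p[:2],.04,.19,.22));rect('bar',sel(P,(H+np.array(p[:2]))/2,.06,.155,.185))
cv2.imwrite('pics/s.png',cv2.resize(c['image'][130:250,230:430],None,fx=4,fy=4))
print(manip.state()['clock'])
E
python3 swing.py
```

```text
103 [ 0.2   0.13  1.87 -0.    1.14 -0.03]
120 [ 0.18  0.04  1.97 -0.    1.13 -0.34]
140 [ 0.13 -0.05  2.06  0.    1.13 -0.75]
160 [ 0.03 -0.12  2.13  0.    1.14 -1.19]
180 [-0.1  -0.14  2.15 -0.    1.14 -1.67]
down [ 0.30794181  0.18300731 -0.50590054]
176.0 [ 0.13  0.17 -0.08]
177.0 [-0.11 -0.15 -1.15]
178.0 [-0.21 -0.59 -0.04]
179.0 [-0.1   0.85 -0.1 ]
180.0 [ 0.23  0.07 -0.35]
181.0 [ 0.16  7.64 -0.68]
11.8917
pin 0
bar 12 mean [ 0.5724 -0.0149  0.1714] rect [572.6 -14.9] [11.5  6.8] 1.2 pca 9.6 zmed 0.1708
13.2
```

```bash
python3 - <<'E'
from h import *
manip.move_pose([.50,-.05,.45],down(0))
c,P,Rm,p=cap('wrist')
rect('hub',sel(P,(.6,-.017),.022,.165,.19));rect('pin',sel(P,(.44,-.01),.05,.19,.22));rect('bar',sel(P,(.52,-.012),.055,.158,.18));rect('crown',sel(P,(.5146,-.2225),.06,.146,.16));rect('muffs',sel(P,(.51,-.2185),.1,.03,.16))
cv2.imwrite('pics/w3.png',c['image']);print(manip.state()['clock'])
E
```

```text
hub 389 mean [ 0.5975 -0.0168  0.1741] rect [596.8 -15.3] [26.9 35. ] 64.3 pca 175.8 zmed 0.1746
pin 140 mean [ 0.4423 -0.0085  0.2054] rect [441.6  -8.5] [14.7 15.5] 89.2 pca 22.8 zmed 0.2066
bar 683 mean [ 0.5197 -0.0128  0.1717] rect [520.  -13.2] [ 12.1 109.3] 87.0 pca 176.9 zmed 0.172
crown 491 mean [ 0.5144 -0.2163  0.1513] rect [ 514.6 -216.5] [60.  23.6] 88.1 pca 88.7 zmed 0.1517
muffs 1971 mean [ 0.5135 -0.1955  0.1053] rect [ 514.7 -216.6] [144.2  57.7] 88.8 pca 87.0 zmed 0.0928
14.5667
```

View pics/w3.png

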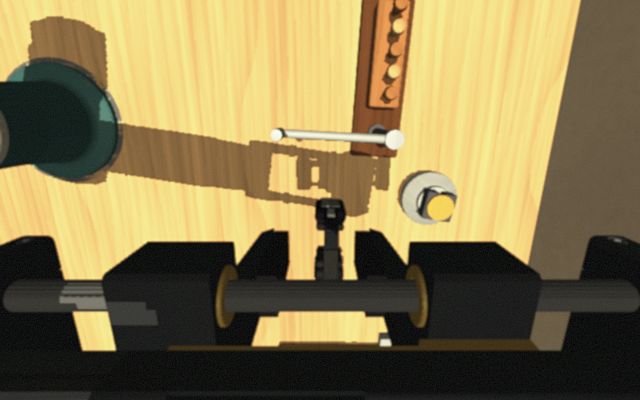

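The bar now lies at about 177°, with the pin at (276,134) and the hub at (395,140), so it is at its stop. Next is gripping the muffs and lifting them.

```bash
python3 - <<'E'
from h import *
r=down(np.radians(-.8));C=[.5147,-.2225]
manip.set_gripper(.06,25)
manip.move_pose(C+[.22],r);manip.move_linear(C+[.1395],.1)
w=manip.set_gripper(0,25);s=manip.state();print(s['gripper_width'],s['grasp_force'],s['contact_force'])
manip.move_linear(C+[.17],.08);s=manip.state();print(s['gripper_width'],s['grasp_force'],s['contact_force'])
manip.move_linear(C+[.375],.15)
s=manip.state();print(s['gripper_width'],s['grasp_force'],s['contact_force'],s['clock'])
c,P,_,_=cap('scene');cv2.imwrite('pics/g.png',cv2.resize(c['image'][100:280,200:440],None,fx=3,fy=3))
E
```

```text
0.02362814885343124 25.000159442424774 [-1.38417495  0.18269425  1.71565591]
0.023662595033624428 24.993185698986053 [-0.42509047  0.72538587 -2.74864047]
0.023522173528933064 24.993207156658173 [-0.19620368 -0.46065455 -2.62727321] 19.875
```

View pics/g.png

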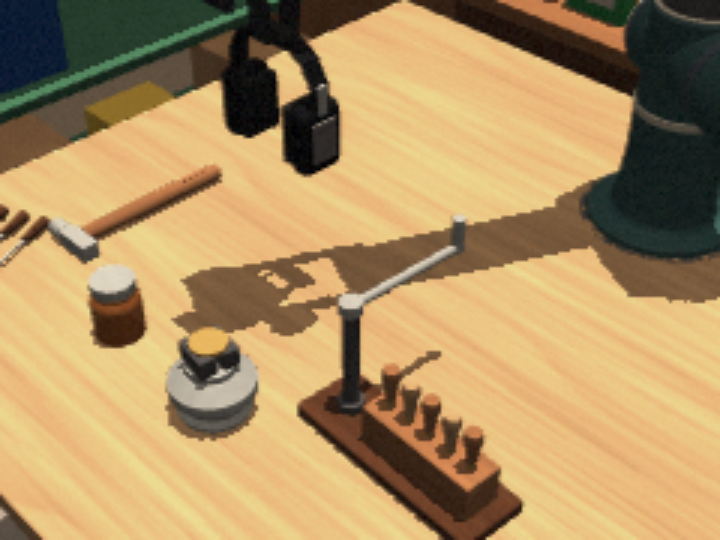

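The muffs hang level in the gripper, with cups at (250,97) and (312,132). The bar is open from the hub at (350,303) to the pin at (458,230). Now I'll carry them over and lower them.

```bash
python3 - <<'E'
from h import *
r=down(np.radians(-3));B=[.5205,-.0130]
manip.move_linear(B+[.375],.15,r)
manip.move_linear(B+[.183],.12)
f0=manip.dwell(.3);f0=manip.state()['contact_force'][2]
for z in np.arange(.181,.1715,-.001):
    manip.move_linear(B+[z],.02);f=manip.state()['contact_force'];print(round(z,4),np.round(f,2))
    if f[2]-f0>2.2: break
manip.dwell(.2);print(manip.state()['contact_force'],manip.state()['tool_pos'],manip.state()['clock'])
c,P,_,_=cap('scene');cv2.imwrite('pics/l.png',cv2.resize(c['image'][130:280,220:420],None,fx=4,fy=4))
E
```

```text
0.181 [-0.68 -0.91 -2.78]
0.18 [ 0.24  0.34 -2.46]
0.179 [ 0.04  0.16 -2.21]
0.178 [-0.29  0.16 -1.93]
0.177 [-0.4   0.35 -2.5 ]
0.176 [ 0.2  -0.47 -2.8 ]
0.175 [ 0.    0.07 -3.08]
0.174 [-1.77 -0.15  1.52]
[-2.31757991  0.4526456   3.21767769] [ 0.52068714 -0.01300957  0.17443133] 25.725
```

View pics/l.png

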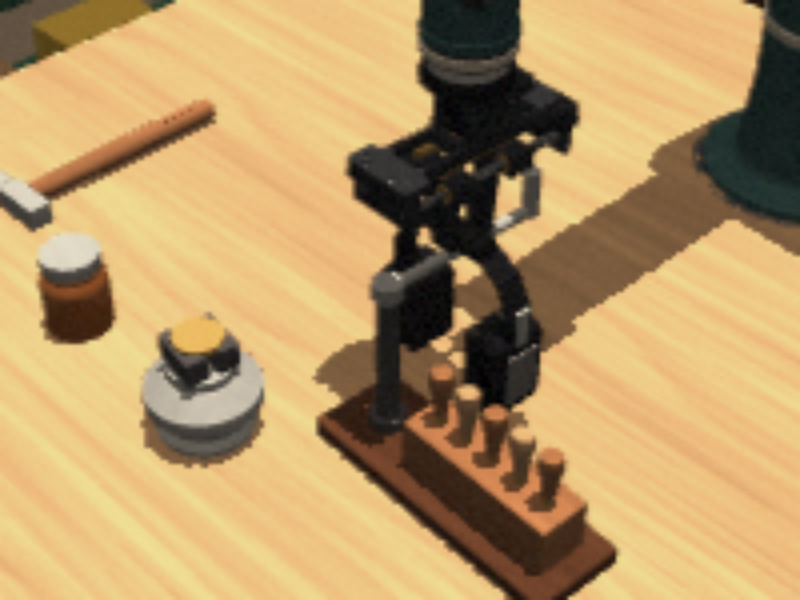

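The crown is on the bar at the expected height. The cups sit one on each side, at (425,300) and (503,360). I'll release and back away.

```bash
python3 - <<'E'
from h import *
manip.set_gripper(.045);manip.dwell(.3)
p=list(manip.state()['tool_pos']);manip.move_linear(p[:2]+[.30],.08)
manip.move_linear([.50,-.20,.40],.2);manip.dwell(2.)
c,P,_,_=cap('scene');cv2.imwrite('pics/e.png',cv2.resize(c['image'][130:280,220:420],None,fx=4,fy=4))
manip.move_pose([.50,-.08,.45],down(0));c,P,_,_=cap('wrist')
rect('crown',sel(P,(.52,-.013),.06,.178,.2));rect('pin',sel(P,(.442,-.01),.03,.197,.22))
rect('muffs',sel(P,(.52,-.013),.095,.04,.15))
print(manip.state()['contact_force'],manip.state()['clock'])
E
```

```text
crown 1084 mean [ 0.5208 -0.0123  0.1852] rect [521.  -12.7] [81.6 24. ] 86.8 pca 86.9 zmed 0.1864
pin 137 mean [ 0.4421 -0.0089  0.2064] rect [441.9  -8.8] [14.6 15.1] 45.0 pca 142.2 zmed 0.2068
muffs 1465 mean [0.5327 0.0015 0.1065] rect [547.7 -14.8] [154.5 111. ] 87.1 pca 71.5 zmed 0.1144
[ 0.13469531 -0.44961499 -0.08798395] 32.2
```

View pics/e.png

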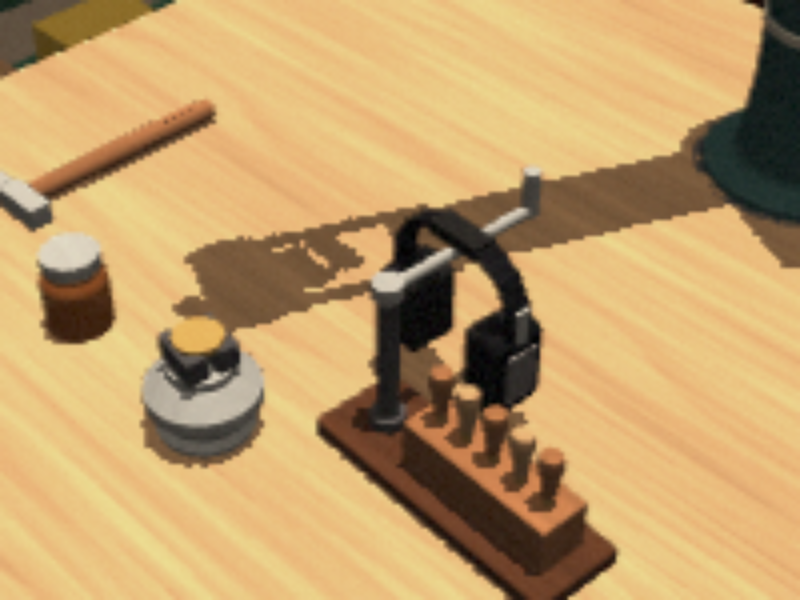

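The muffs hang level and centred on the open bar, with the crown at (455,230). The measured crown centre is within 1 mm of the bar's middle, and the arm is clear.

```bash
python3 -c "
from h import *
print(order.close_job())"
```

```text
the job is handed in; nothing more can be done
None
```

The hanger bar is out at its stop, the ear defenders hang level and centred on it with one cup each side, and the job is handed in (at about 32 s of the 64 s allowed); the hand-in call returned no verdict.

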